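Put the tin back on its stack and pulse the spice grinder

ROBOT

A 6-joint arm with a two-finger parallel gripper is mounted at the origin on the work surface. World frame = base frame: x ahead of the robot, y to its left, z up, the work surface at z = 0. Lengths are in m, angles in degrees, forces in N, time in s.
With the tool pointing down it reaches from about 0.25 to 0.8 m from the base axis. Payload 3.9 kg.
Tool frame: the origin (TCP) lies at the very end of the fingers, on their centre line; the grasp point (between the pads) lies 19 mm behind it (arm.grip_point_offset is the distance from the TCP to the grasp point, in m); z points along the fingers, y is the direction in which the jaws open and shut (so a half turn about z gives the same grasp; the last joint's range is limited). The gripper opens to 85 mm and grips with 20 to 120 N. Pads are 22 mm wide; open, the fingers measure 114 mm over their backs; the gripper's body (76 mm by 85 mm) begins 54 mm behind the grasp point. The pads swing forward as they close: fully open they stand 13 mm farther back than shut.
Start: joints at [-69.901, 14.897, -7.913, 67.191, 0, 90], TCP at [0.18, -0.493, 0.231] pointing down, gripper open.
Joint ranges: [-159.42, 159.42], [-47.68, 98.78], [-73.54, 78.23], [-108.79, 121.32], [-90, 84.71], [-180, 180]. Speed limits (degrees/s): [147.25, 147.25, 180, 180, 180, 180].

INTERFACE

Orientations are given as [roll, pitch, yaw] about the fixed x, y, z axes, in that order (R = Rz(yaw) Ry(pitch) Rx(roll)).
In Python, from bench import arm gives the robot as it stands. The module is installed in compiled form; this text tells all that it offers.
- The arm moves only by the tool play_rows, never from a script. Its argument "commands" is text: rows parted by semicolons, each of 5 numbers parted by spaces: the closure in counts, from 0 (fully open) to 255 (shut), then the shift along the world's x, y, z in mm, then the turn about the world's z in rad. In form: gripper dx dy dz twist; .... A call has 1 to 20 rows; each row is the pose to reach, as a shift and turn from the pose commanded when the call began; what a row does not reach only later rows make up. A row lasts 1/12 s, in which the tool goes at most 41.7 mm and 7.16 degrees, less where a joint would pass 70% of its speed; a pose out of reach is approached as far as the arm can. A call with a gripper value outside its range is refused whole. The fingers move at their own pace and stop on an object; "force" is the grip in N (left out, the last holds). Time passes only in rows, so rows that repeat a pose let the fingers close. It gives the time, the measured TCP pose, the force and the opening at its end, in the units of the state.
- arm.state(): the state, without advancing time (a new reading comes with each control period).
- arm.get_image(name): name is "scene" or "top" or "wrist"; returns a dict with "img" (420x560x3 uint8, red, green, blue), "camera_matrix" (3x3 intrinsics, pixels), "R" (3x3) and "t" (3): a world point X has camera coordinates R X + t. Camera axes: x right, y down, z forward; pixel columns grow to the right and rows downward; lengths in m; the calibration is good to about 2 mm. A picture is of the moment at which its call begins. There is no depth.
- arm.close_job(): hands the job in, once; it reports no verdict.
The state is a dict: "t": time; "joint_positions": joint angles; "joint_velocities": joint speeds; "joint_torque": joint torques, N m; "eef_pos": TCP position; "orientation": TCP orientation; "force": force on the tool from outside, world axes, zero at the start; "ft_torque": the same for the moment, N m; "gripper_width": finger opening in m.
Only numpy, scipy, OpenCV 4.12 (cv2) and the standard library are available. Lean on these libraries where they do the work, as an engineer would, in place of code of your own. Each camera call takes 0.05 s, during which the arm holds its last target.

TASK

A closed spice tin is parked on the open mouth of the spice grinder: put it squarely on top of the stack of two tins and let go of it. Then drop the grinder's lid with the two lugs into the mouth, lugs through the two notches, and turn it clockwise (seen from above) half of the way to its lock click, that is 45 of the 90 degrees, without ever clicking it in. Finish while still gripping the lid and holding it turned there against its spring, and leave the other things on the table where they are.

Things in the scene. Friction and masses are not known exactly. Their poses are not given: they have to be found in the camera images.
- grinder: Spice grinder, a steel cylinder fixed to the table: base 140 mm across, body and rim about 120. Origin on its axis at table level. A thin black mark on the rim 45 degrees clockwise from each notch shows half-way; a broad mark at 90 degrees shows the lock.
- grinder_mouth (a point): Centre of the grinder's round mouth at the flat top of its rim, 126 mm above the table; z up. The rim is a lip 7 mm thick with a 75 mm opening and two notches 20 mm wide, on this point's +x and -x, reaching 47 mm from the centre. The lid's seat lies 16 mm below this point: fully down, the lid's disc is flush with the rim and its lugs lie below the lip and can turn.
- lid_grip (a point): Centre of the upright grip bar of the loose grinder lid, on the lid's axis, 40 mm above its underside; z up. Bar 64 long (x), 18 wide (y), from 16 to 54 mm above the underside. Lid about 180 g, same after a half turn; at first it lies on the table underside down. Fully down in the mouth, this point is 24 mm above the rim top.
- lid_foot (a point): Centre of the underside of the lid, same axes as its grip. The lid is a black disc 71 mm across, 16 thick. Two lugs, 14 wide and 6 thick, at the bottom of the disc stick out to 45 mm from the axis along +x and -x, in line with the bar.
- pulse_collar (a joint): Spring collar in the mouth, pushed round by the lid's lugs, in rad: 0 at rest, growing as the lid turns clockwise. Lugs meet it after about 0.1 rad of lid turn, so it reads about 0.1 less than the lid's turn from the notches. It springs back with 0.06 N m at 0, 0.17 N m at half-way. The click starts to be felt at about 60 degrees of lid turn (0.95 here).
- tin_parked_mid (a point): Centre (half-way up) of the closed metal tin parked flat on the grinder's rim: 116 long (x), 56 wide (y), 46 high (z), about 220 g. Same after a half turn.
- tin_second_mid (a point): Centre of the upper tin of the stack of two, same size and axes as the parked tin; its top is 23 mm above this point.
- tin_low_mid (a point): Centre of the lowest tin of the stack, same size; it stands on the table.
- shaker: Bystander, to be left alone: small steel salt shaker, 40 across, 66 high (mm). Origin at its underside.
- jar_lid: Bystander, to be left alone: plain round black jar lid, 68 across, with a round knob and no lugs, 36 high; it does not belong to the grinder (mm). Origin at its underside.
- salad_bowl: Bystander, to be left alone: white bowl, 150 across, 70 high (mm). Origin at its underside.
- sauce_a: Bystander, to be left alone: white squeeze bottle, 56 across, 150 high (mm). Origin at its underside.
- sauce_b: Bystander, to be left alone: white squeeze bottle, 56 across, 150 high (mm). Origin at its underside.
- spatula: Bystander, to be left alone: spatula lying on the table, about 250 long (mm). Origin at its underside.
- cup: Bystander, to be left alone: paper-coloured cup, 72 across, 85 high (mm). Origin at its underside.
Things that resemble listed ones, but are neither listed nor needed, are in the scene too. Leave any blue or turquoise look-alike of the part that bears tin_second_mid alone.

How it is judged:
By the outcome, as a careful person would: the job done as asked, in the order asked, and still so for the second after the job is handed in, while the arm keeps its last pose, push and grip.
It also fails if it takes over 53 s, if anything falls off the work surface, if the arm or the gripper's body presses on something with over 40 N, if the wrist force passes 120 N, or if a joint passes its speed limit or range.

## Working session

There is one attempt and no reset: what is moved stays moved. The work goes in short steps, Python scripts to look and compute and a tool call to move; the robot and the scene stay as the last step left them, time stands still between calls to the robot, and variables do not carry over. Pictures are saved under pics/ and viewed, and the job is handed in when it is done.

Besides the shell and the picture viewer there is one more tool, called after "Emit:" by a JSON object that holds its "name" and its "arguments". play_rows: Moves the arm, as the interface text tells. Its arguments: {"type":"object","properties":{"commands":{"type":"string"},"force":{"type":"number"}},"required":["commands"]}

```bash
mkdir -p pics
cat > h.py <<'E'
from bench import arm
import numpy as np, cv2, pickle
def shot(n,f):
    d=arm.get_image(n); pickle.dump(d,open(f'pics/{f}.pkl','wb'))
    cv2.imwrite(f'pics/{f}.png',cv2.cvtColor(d['img'],cv2.COLOR_RGB2BGR)); return d
def load(f): return pickle.load(open(f'pics/{f}.pkl','rb'))
def ray(d,u,v,z):
    K,R,t=map(np.array,(d['camera_matrix'],d['R'],d['t']))
    r=R.T@np.linalg.solve(K,[u,v,1.]); c=-R.T@t
    return c+r*(z-c[2])/r[2]
def proj(d,X):
    K,R,t=map(np.array,(d['camera_matrix'],d['R'],d['t']))
    p=(K@((R@np.atleast_2d(X).T)+t.reshape(3,1))); return (p[:2]/p[2]).T
def crop(f,u0,v0,u1,v1,s,o):
    im=cv2.imread(f'pics/{f}.png')[v0:v1,u0:u1]
    cv2.imwrite(f'pics/{o}.png',cv2.resize(im,None,fx=s,fy=s,interpolation=cv2.INTER_CUBIC))
E
python3 - <<'E'
from h import *
for n in("scene","top","wrist"):
    d=shot(n,n+'0'); print(n,-np.array(d['R']).T@d['t'],d['camera_matrix'][0][0])
print(arm.state())
E
```

```text
scene [1.01841652 0.47761972 1.11438479] 456.24912012326485
top [ 0.46015773 -0.00231115  1.5116686 ] 404.13347599092714
wrist [ 0.25495813 -0.4666121   0.37343006] 369.32539668976733
{'t': 0.15, 'joint_positions': array([-6.98997047e+01,  1.49274046e+01, -7.97036159e+00,  6.71920310e+01,
       -1.58736991e-03,  8.99997830e+01]), 'joint_velocities': array([-0.06976372, -0.02769635,  0.30712793, -0.02298502,  0.00523523,
       -0.04652168]), 'joint_torque': array([ 4.59430339e-04, -4.06006300e+01,  2.54165822e+01,  1.26508999e-02,
        1.56334950e-04,  9.47790198e-06]), 'eef_pos': array([ 0.18022563, -0.49250763,  0.2306428 ]), 'orientation': array([-1.79910203e+02,  1.58702788e-03,  2.01005147e+01]), 'force': array([-0.65228451,  0.44134633, -0.24643055]), 'ft_torque': array([-0.04399414,  0.03287205,  0.05475643]), 'gripper_width': 0.08526243740540927}
```

View pics/scene0.png

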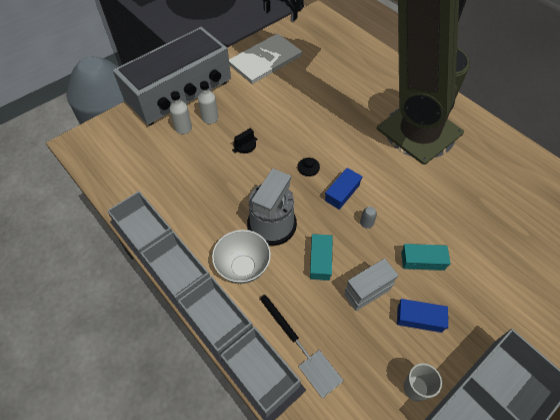

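View pics/top0.png

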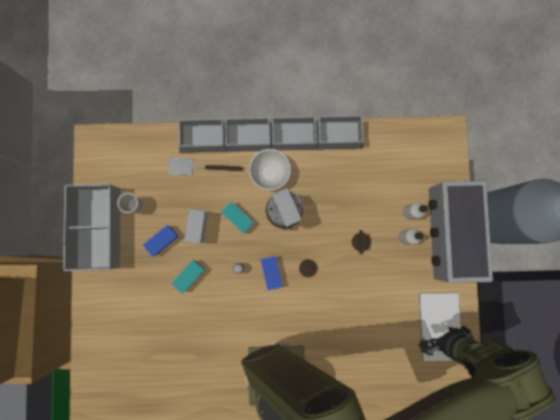

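View pics/wrist0.png

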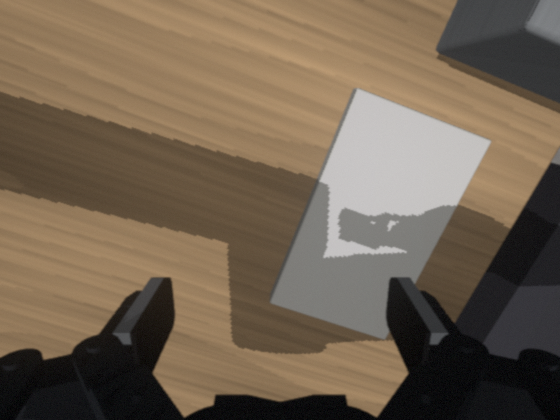

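The scene picture shows these candidates:
- **Parked tin:** grey tin on the grinder, scene (271,190) / top (287,208). The other tins are blue or turquoise look-alikes at scene (343,187), (320,256), (426,257) and (422,315).
- **Stack:** grey double tin, scene (371,284) / top (196,226).
- **Lid:** the one with a bar, scene (244,141) / top (361,242). The round-knob jar lid at (308,167) is a bystander.

I'll check these in close crops.

Run:
```python
from h import *
crop('scene0',215,115,405,315,4,'c1'); crop('top0',170,180,390,290,3.6,'c2')
for n,u,v,z in(('parked',287,208,.172),('stack',196,226,.092),('lid',361,242,.05),('grinder',284,211,.126)):
    print(n,ray(load('top0'),u,v,z))
```

```text
parked [ 0.59117162 -0.05035582  0.172     ]
stack [0.54326247 0.26820531 0.092     ]
lid [ 0.47323577 -0.31865959  0.05      ]
grinder [ 0.5855478  -0.04139648  0.126     ]
```

View pics/c1.png

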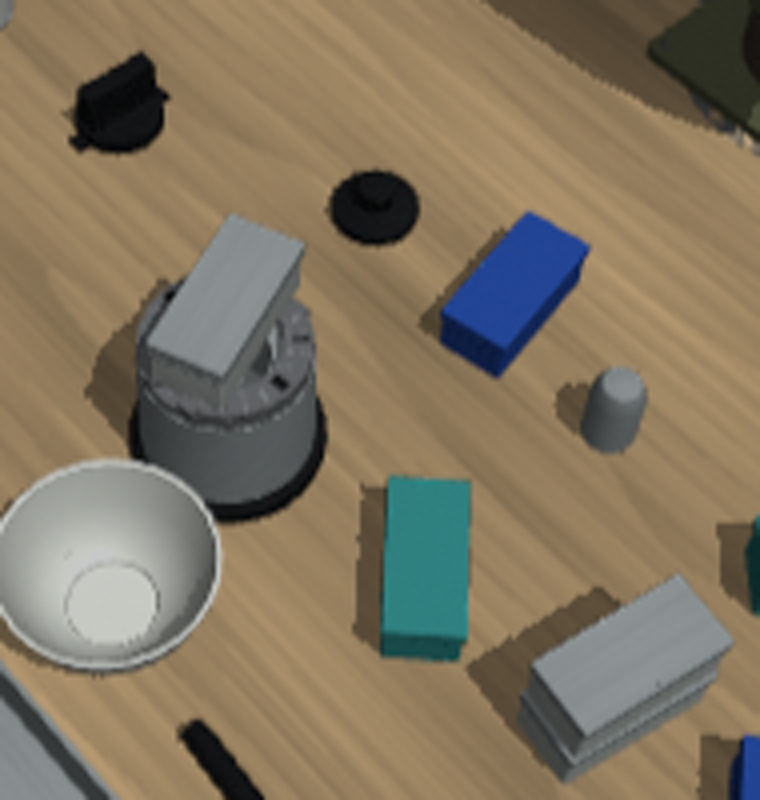

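View pics/c2.png

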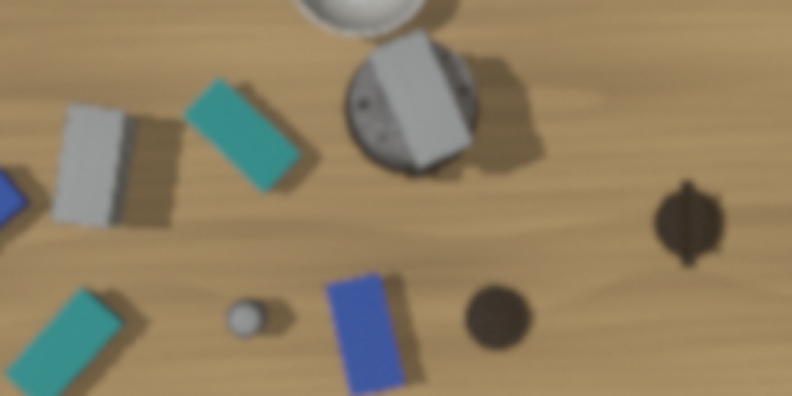

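```bash
cat >> h.py <<'E'
from scipy.optimize import least_squares
def fit(obs,z,L=.116,W=.056,x0=None):
    # obs: list of (d, corner px list) ; corners order-free (nearest)
    def cor(p):
        c,s=np.cos(p[2]),np.sin(p[2])
        return np.array([[p[0]+c*a-s*b,p[1]+s*a+c*b,z] for a,b in((L/2,W/2),(L/2,-W/2),(-L/2,-W/2),(-L/2,W/2))])
    def res(p):
        r=[]
        for d,px in obs:
            q=proj(d,cor(p)); px=np.array(px,float)
            for u in px:
                r.extend(u-q[np.argmin(((q-u)**2).sum(1))])
        return np.array(r)
    best=None
    for th in np.radians(np.arange(-90,90,20)):
        s=least_squares(res,[x0[0],x0[1],th],x_scale=[.01,.01,.1],diff_step=1e-4)
        if best is None or s.cost<best.cost: best=s
    p=best.x; return p[:2],np.degrees(p[2])%180,np.abs(best.fun).max()
E
python3 - <<'E'
from h import *
S=load('scene0');T=load('top0')
c1=lambda l:np.array(l)/4+[215,115]-.4
c2=lambda l:np.array(l)/3.6+[170,180]-.4
ps=c1([(235,213),(304,245),(222,378),(150,348)]);pt=c2([(415,30),(372,55),(420,167),(472,140)])
ss=c1([(679,575),(732,640),(584,735),(531,663)]);st=c2([(70,103),(127,110),(112,226),(52,218)])
for n,a,b,z,x in(('parked',ps,pt,.172,(.59,-.05)),('stack',ss,st,.092,(.543,.268))):
    for o in([(S,a)],[(T,b)],[(S,a),(T,b)]): print(n,fit(o,z,x0=x))
# lid: bar ends top at .054; lug tips z .003
for n,l,z in(('lugs',[(687,180),(689,268)],.005),('grinderC',[(363,104),(464,90)],.126)):
    print(n,[ray(T,*c2([q])[0],z) for q in l])
for n,l,z in(('lugs',[(78,143),(166,97)],.005),('grmarks',[(279,382),(300,338),(170,296)],.126)):
    print(n,[ray(S,*c1([q])[0],z) for q in l])
E
```

```text
parked (array([ 0.59453023, -0.04310697]), np.float64(22.289053210522045), np.float64(1.1297538644777774))
parked (array([ 0.59535858, -0.04773647]), np.float64(24.333295788604996), np.float64(1.876847996776462))
parked (array([ 0.59464711, -0.04505578]), np.float64(23.125011798368778), np.float64(2.4176424182678034))
stack (array([0.54514129, 0.27707346]), np.float64(170.90148070085422), np.float64(0.906021776298644))
stack (array([0.54629874, 0.27282555]), np.float64(171.3731280367722), np.float64(0.45624748422937955))
stack (array([0.54549717, 0.27572983]), np.float64(171.07778222591935), np.float64(1.374409204106513))
lugs [array([ 0.51984691, -0.32821689,  0.005     ]), array([ 0.42902415, -0.32648774,  0.005     ])]
grinderC [array([0.59536923, 0.00509251, 0.126     ]), array([ 0.60647925, -0.09193262,  0.126     ])]
lugs [array([ 0.51476677, -0.3243789 ,  0.005     ]), array([ 0.43186835, -0.31639918,  0.005     ])]
grmarks [array([0.59406924, 0.00555084, 0.126     ]), array([ 0.56117689, -0.01122714,  0.126     ]), array([ 0.60420176, -0.0927634 ,  0.126     ])]
```

Emit:
{"name": "play_rows", "arguments": {"commands": "0 335 417 50 0.05;0 335 417 50 0.05;0 335 417 50 0.05;0 335 417 50 0.05;0 335 417 50 0.05;0 335 417 50 0.05;0 335 417 50 0.05;0 335 417 50 0.05;0 335 417 50 0.05;0 335 417 50 0.05;0 335 417 50 0.05;0 335 417 50 0.05;0 335 417 50 0.05;0 335 417 50 0.05;0 335 417 50 0.05;0 335 417 50 0.05", "force": 60}}

```text
t: 1.48
eef_pos: [0.5148, -0.076, 0.2808]
orientation: [-180.0, 0.1, 23.0]
force: [0.4, -0.0, -0.5]
gripper_width: 0.0852
```

Run:
```python
from h import *
shot('wrist','w1'); s=arm.state(); print(s['t'],s['eef_pos'],s['orientation'],s['force'])
```

```text
1.5333 [ 0.51448001 -0.07658012  0.28090328] [-1.79978356e+02  8.30578526e-02  2.29251362e+01] [ 0.73418949  0.68661702 -0.17858882]
```

View pics/w1.png

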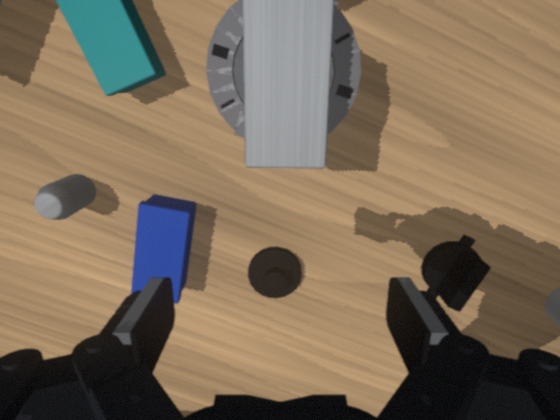

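Run:
```python
from h import *
d=load('w1')
im=cv2.imread('pics/w1.png')
def box(c,th,z,col):
    t=np.radians(th);R=np.array([[np.cos(t),-np.sin(t)],[np.sin(t),np.cos(t)]])
    P=[np.r_[R@q+c,z] for q in np.array([[.058,.028],[.058,-.028],[-.058,-.028],[-.058,.028]])]
    cv2.polylines(im,[np.round(proj(d,P)*8).astype(int)],True,col,1,cv2.LINE_AA,3)
box([.5946,-.0451],23.1,.172,(0,0,255)); box([.5946,-.0451],23.1,.126,(0,255,0))
cv2.imwrite('pics/o.png',im)
crop('o',190,0,400,200,3.6,'c3')
```

```text
(no output)
```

View pics/c3.png

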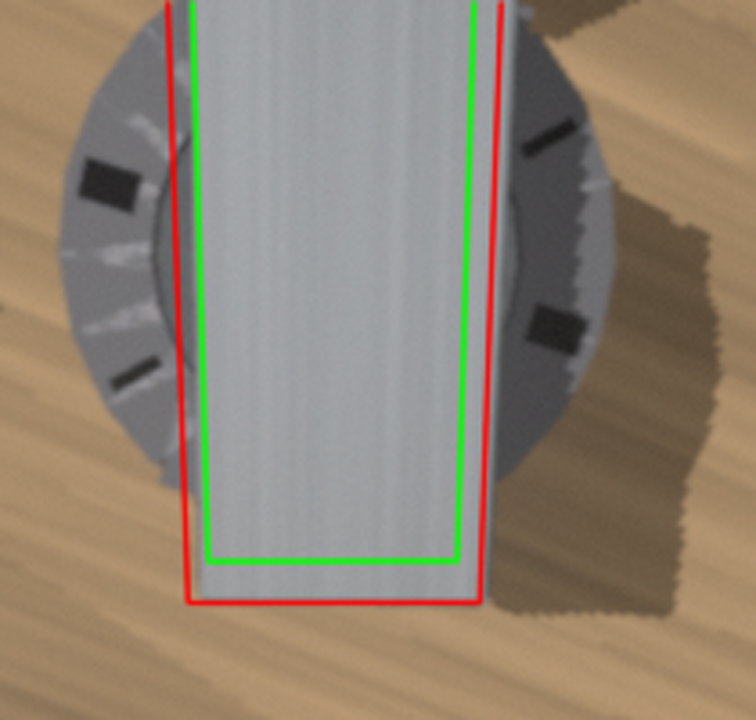

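Run:
```python
from h import *
d=load('w1')
P=[ray(d,*(np.array(q)/3.6+[190,0]-.4),.126)[:2] for q in((110,184),(556,330),(136,374),(550,138))]
print(P)
for a,b in((0,1),(2,3)):
    v=P[a]-P[b]; print((P[a]+P[b])/2,np.hypot(*v),np.degrees(np.arctan2(v[1],v[0])))
# lid tips lugs in wrist
im=cv2.imread('pics/w1.png');crop('w1',400,210,540,330,5,'c4')
```

```text
[array([0.59523008, 0.00518224]), array([ 0.60544752, -0.09227621]), array([ 0.56191435, -0.01301435]), array([ 0.63862729, -0.07464405])]
[ 0.6003388  -0.04354698] 0.0979925835489094 95.984964416292
[ 0.60027082 -0.0438292 ] 0.09840272444033428 141.22227504939227
```

View pics/c4.png

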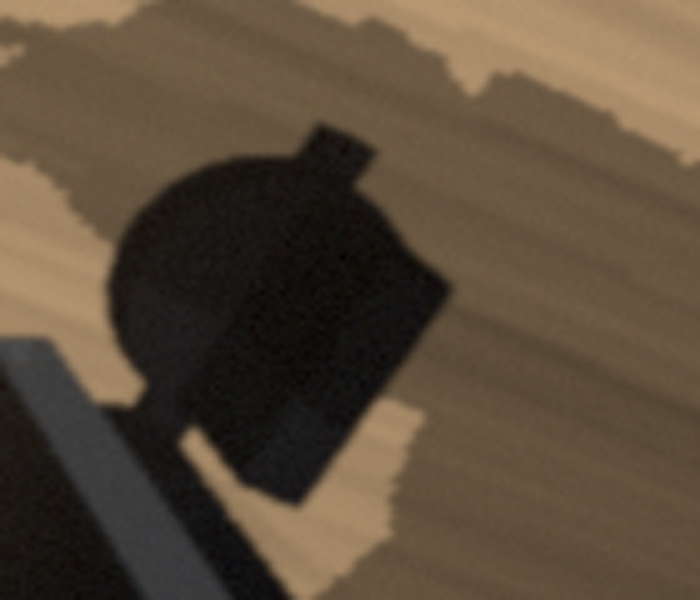

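Emit:
{"name": "play_rows", "arguments": {"commands": "0 80 29 0 0;0 80 29 0 0;0 80 29 0 0;0 80 29 -40 0;0 80 29 -80 0;0 80 29 -110 0;0 80 29 -130 0;0 80 29 -139 0;0 80 29 -139 0;0 80 29 -139 0"}}

```text
t: 2.37
eef_pos: [0.5952, -0.048, 0.143]
orientation: [180.0, -0.0, 22.9]
force: [0.4, -0.0, -0.2]
gripper_width: 0.0857
```

Emit:
{"name": "play_rows", "arguments": {"commands": "255 0 0 -1 0;255 0 0 -1 0;255 0 0 -1 0;255 0 0 -1 0;255 0 0 -1 0;255 0 0 -1 0;255 0 0 -1 0", "force": 60}}

```text
t: 2.95
eef_pos: [0.5968, -0.047, 0.1435]
orientation: [179.9, -0.2, 23.0]
force: [-0.8, 0.0, 6.1]
gripper_width: 0.0548
```

Run:
```python
from h import *
s=arm.state(); print(s['t'],s['eef_pos'],s['gripper_width'],s['force'])
shot('scene','s2');crop('s2',180,80,420,330,3,'c5')
```

```text
2.95 [ 0.59675487 -0.0470322   0.14346758] 0.054793486219414725 [-0.83585118  0.03847694  6.05463175]
```

View pics/c5.png

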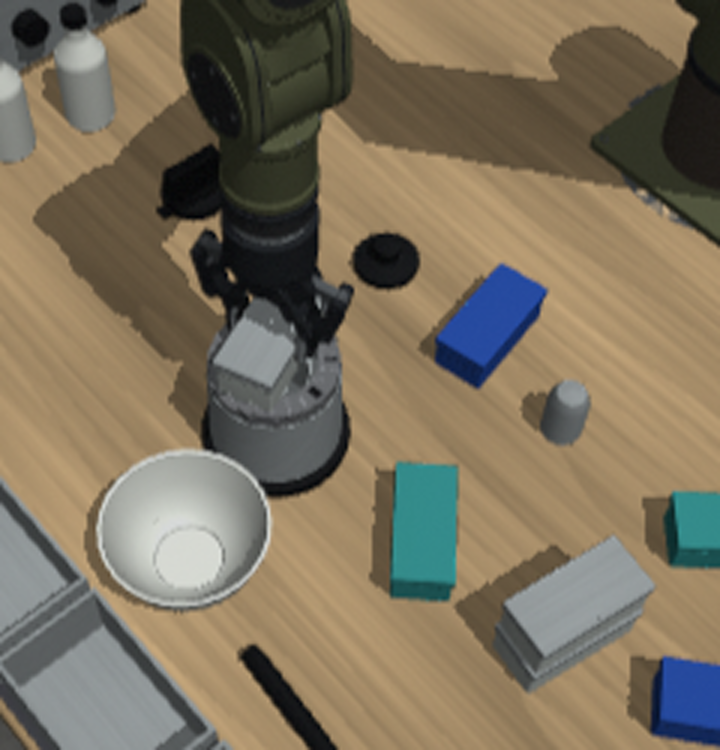

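Emit:
{"name": "play_rows", "arguments": {"commands": "255 0 0 10 0;255 0 0 35 0;255 0 0 70 -0.1;255 -10 30 110 -0.2;255 -25 60 140 -0.3;255 -50 95 150 -0.4;255 -75 130 160 -0.5;255 -110 165 160 -0.56;255 -135 200 160 -0.56;255 -155 235 160 -0.56;255 -160 270 160 -0.56;255 -160 300 160 -0.56;255 -160 330 160 -0.56;255 -160 330 160 -0.56;255 -160 330 160 -0.56;255 -160 330 160 -0.56"}}

```text
t: 4.33
eef_pos: [0.4346, -0.0358, 0.3003]
orientation: [-178.0, 0.0, -6.2]
force: [0.0, 0.6, -1.6]
gripper_width: 0.055
```

Run:
```python
from h import *
s=arm.state(); print(s['t'],s['eef_pos'],s['orientation'],s['gripper_width'],s['force'])
shot('wrist','w2');shot('scene','s3');shot('top','t3');print(arm.state()['eef_pos'])
```

```text
4.3333 [ 0.43456589 -0.03579285  0.30031631] [-1.77960062e+02  4.79109352e-02 -6.15135142e+00] 0.05500435534578069 [ 0.0467361   0.64254165 -1.60289433]
[ 0.43481572 -0.03591886  0.30035277]
```

View pics/w2.png

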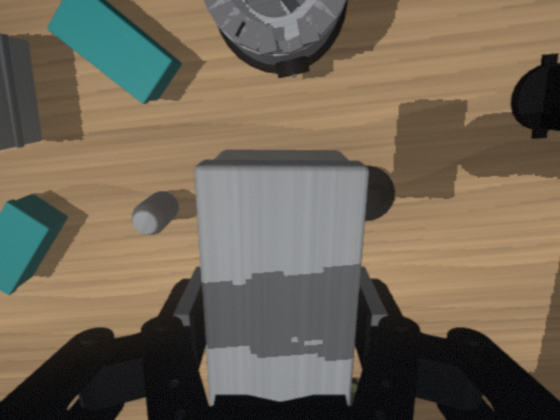

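Run:
```python
from h import *
s=arm.state(); print(s['joint_positions'],s['joint_torque'],s['joint_velocities'],s['force'],s['ft_torque'])
```

```text
[ -6.21655462   4.86521131 -10.21828792  74.95617725   2.03493984
 179.94405224] [-3.76906159e-03 -3.23403633e+01  2.66239554e+01  1.66849061e-01
  1.56134041e-01  1.17785044e-04] [-0.10937079  0.54137098  0.58051279 -0.3245352   0.07268202  0.04111913] [ 0.15549334  0.06633826 -1.6705807 ] [-0.01156113 -0.02097322  0.0119013 ]
```

View pics/s3.png

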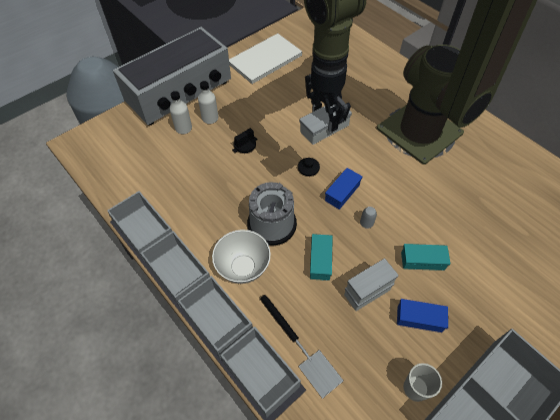

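Emit:
{"name": "play_rows", "arguments": {"commands": "255 0 10 0 0.12;255 0 20 0 0.24;255 5 30 0 0.36;255 15 45 0 0.48;255 25 60 0 0.6;255 35 75 0 0.72;255 50 90 0 0.84;255 60 105 0 0.96;255 75 120 0 1.08;255 85 135 0 1.2;255 100 150 0 1.32;255 110 165 0 1.44;255 125 180 0 1.56;255 140 195 0 1.68;255 150 210 0 1.8;255 165 225 0 1.92;255 180 240 0 2.04;255 190 255 0 2.16;255 200 270 0 2.28;255 205 280 0 2.4"}}

```text
t: 6.15
eef_pos: [0.6414, 0.2458, 0.2988]
orientation: [-178.0, 0.0, 131.7]
force: [-0.7, 0.3, -2.3]
gripper_width: 0.0553
```

Run:
```python
from h import *
s=arm.state(); print(s['t'],s['eef_pos'],s['orientation'],s['gripper_width'],s['joint_positions'])
```

```text
6.15 [0.64138532 0.24580605 0.29875835] [-1.77972611e+02  1.71284720e-02  1.31710012e+02] 0.05531207688485908 [21.30607277 33.60588084 31.91561343 90.20405089 -0.7227373  69.60831309]
```

Emit:
{"name": "play_rows", "arguments": {"commands": "255 5 2 0 0.12;255 10 4 0 0.24;255 15 6 0 0.36;255 20 8 0 0.48;255 23 8 0 0.6;255 23 8 0 0.686;255 23 8 0 0.686"}}

```text
t: 6.73
eef_pos: [0.6634, 0.2524, 0.2993]
orientation: [-178.0, 0.0, 170.7]
force: [0.2, 0.1, -2.5]
gripper_width: 0.0551
```

Run:
```python
from h import *
shot('wrist','w3');s=arm.state(); print(s['t'],s['eef_pos'],s['orientation'],s['gripper_width'],s['joint_positions'])
```

```text
6.7833 [0.66315347 0.25226445 0.29946514] [-1.77959251e+02  1.35526976e-02  1.70537205e+02] 0.05481038851434641 [21.61914402 35.80762511 36.06764661 91.30230951 -1.75465574 31.09814155]
```

View pics/w3.png

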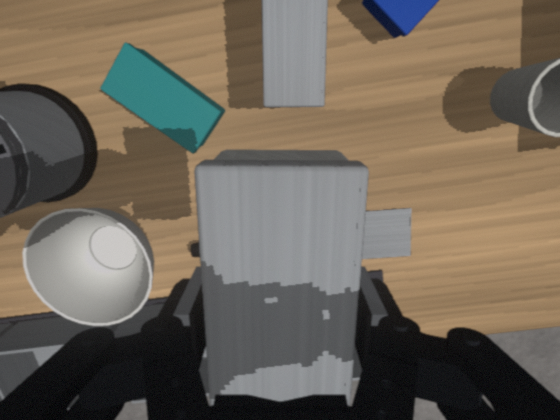

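Run:
```python
from h import *
d=load('w3')
im=cv2.imread('pics/w3.png')
def box(c,th,z,col):
    t=np.radians(th);R=np.array([[np.cos(t),-np.sin(t)],[np.sin(t),np.cos(t)]])
    P=[np.r_[R@q+c,z] for q in np.array([[.058,.028],[.058,-.028],[-.058,-.028],[-.058,.028]])]
    cv2.polylines(im,[np.round(proj(d,P)*8).astype(int)],True,col,1,cv2.LINE_AA,3)
box([.546,.273],171.2,.092,(0,0,255)); box([.546,.273],171.2,.046,(0,255,0))
cv2.imwrite('pics/o.png',im)
crop('o',220,0,370,130,5,'c6')
crop('w3',180,130,380,270,4,'c7')
```

```text
(no output)
```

View pics/c6.png

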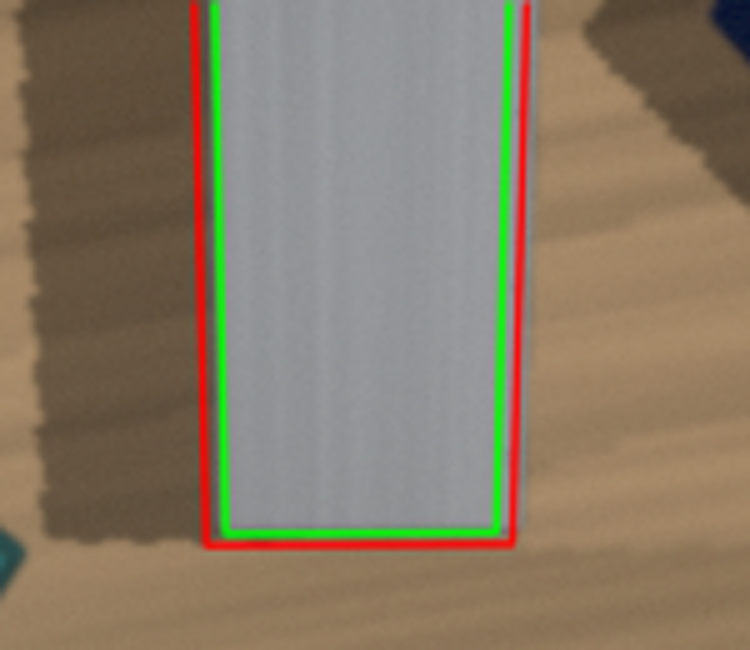

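View pics/c7.png

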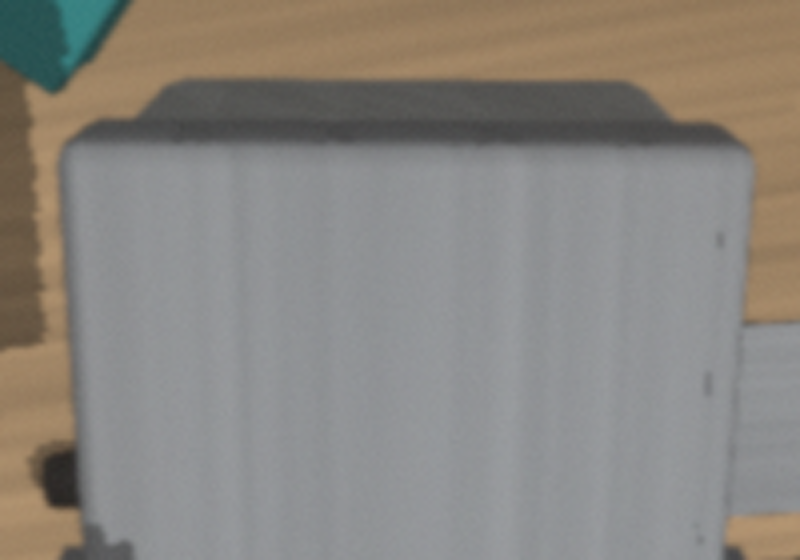

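Run:
```python
from h import *
d=load('w3'); tcp=np.array([.6632,.2523,.2994]); t=np.radians(170.6)
ex=np.array([np.cos(t),np.sin(t)]);ey=np.array([np.sin(t),-np.cos(t)])
for u,v in((196.5,165),(367.5,165)):
    p=ray(d,u,v,tcp[2]+.0285)[:2]-tcp[:2]; print('held top corner',p@ex,p@ey)
for u,v in((220+212/5,108),(220+521/5,108),(220+203/5,0),(220+538/5,0)):
    p=ray(d,u,v,.092)[:2]; print('stack',p,(p-tcp[:2])@ex,(p-tcp[:2])@ey)
```

```text
held top corner 0.05538749274682861 -0.026403354689614682
held top corner 0.05592493271404396 0.027166290114728233
stack [0.59867148 0.23801903] 0.06132958702119943 -0.024628388252031036
stack [0.60764241 0.29381711] 0.06159239393199189 0.031885630127121395
stack [0.51172881 0.25192861] 0.14937660389774465 -0.025105578704420182
stack [0.52117134 0.30748421] 0.14913454092002593 0.031246239273063654
```

Emit:
{"name": "play_rows", "arguments": {"commands": "255 -40 8 0 0.007;255 -80 15 0 0.007;255 -119 23 0 0.007;255 -119 23 -20 0.007;255 -119 23 -60 0.007;255 -119 23 -100 0.007;255 -119 23 -140 0.007;255 -119 23 -165 0.007;255 -119 23 -178 0.007;255 -119 23 -184 0.007;255 -119 23 -184 0.007;255 -119 23 -184 0.007"}}

```text
t: 7.78
eef_pos: [0.5445, 0.2752, 0.117]
orientation: [-178.0, 0.1, 171.0]
force: [0.1, 0.7, -2.5]
gripper_width: 0.055
```

Run:
```python
from h import *
shot('scene','s4');s=arm.state(); print(s['t'],s['eef_pos'],s['orientation'],s['force'])
crop('s4',310,200,460,330,5,'c8')
```

```text
7.8333 [0.54496654 0.27545741 0.1177473 ] [-1.78060228e+02  1.72467787e-01  1.70987698e+02] [-0.06907065  0.39415241 -2.33994556]
```

View pics/c8.png

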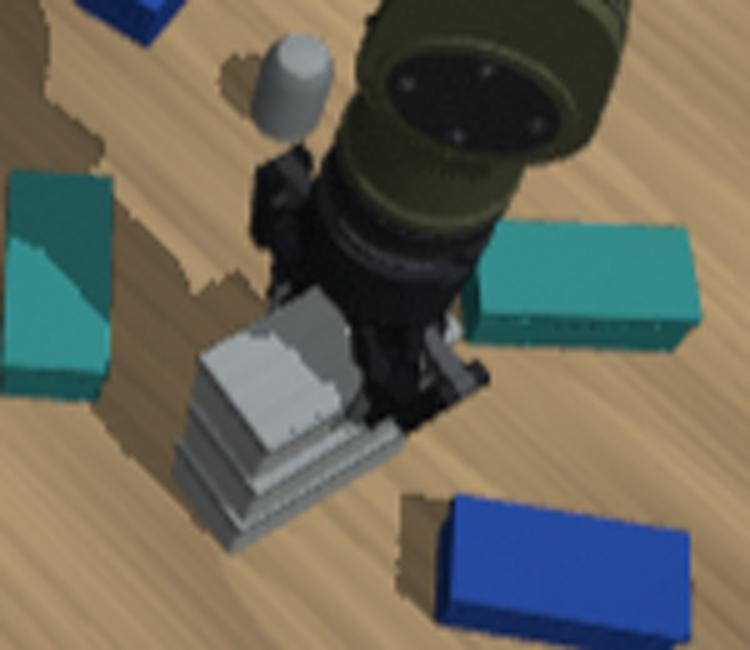

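Emit:
{"name": "play_rows", "arguments": {"commands": "255 0 0 -3 0;255 0 0 -5 0;255 0 0 -7 0;255 0 0 -7 0;255 0 0 -7 0"}}

```text
t: 8.25
eef_pos: [0.5446, 0.2752, 0.1104]
orientation: [-178.0, 0.2, 171.0]
force: [1.2, -0.6, 2.8]
gripper_width: 0.0547
```

Emit:
{"name": "play_rows", "arguments": {"commands": "255 0 0 -1 0;255 0 0 -1 0;150 0 0 -1 0;100 0 0 0 0;50 0 0 0 0;0 0 0 0 0;0 0 0 0 0;0 0 0 5 0;0 0 0 20 0;0 0 0 45 0;0 0 0 80 0;0 0 0 120 0;0 0 0 150 0;0 30 -5 160 0;0 65 -10 180 0;0 105 -15 190 0;0 105 -15 190 0"}}

```text
t: 9.67
eef_pos: [0.6575, 0.2594, 0.2993]
orientation: [-178.1, 0.5, 170.8]
force: [0.9, 0.2, -2.3]
gripper_width: 0.0854
```

Run:
```python
from h import *
shot('wrist','w4');shot('scene','s5');s=arm.state(); print(s['t'],s['eef_pos'],s['orientation'],s['force'],s['joint_positions'])
crop('s5',310,200,460,330,4,'c8')
crop('w4',160,0,400,170,3,'c9')
```

```text
9.7667 [0.65085309 0.2595929  0.29799744] [-1.77960303e+02  2.68653332e-02  1.70936940e+02] [-0.51513131  0.29326155 -0.2231745 ] [22.54518075 34.56498291 33.55589401 90.03738919 -1.7510884  31.62471215]
```

View pics/c8.png

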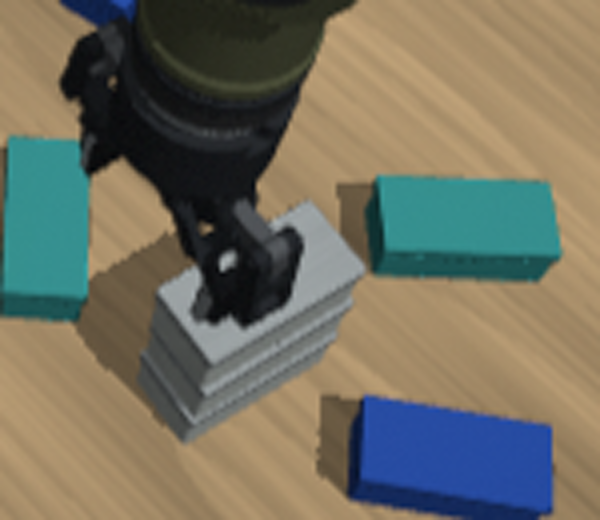

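View pics/c9.png

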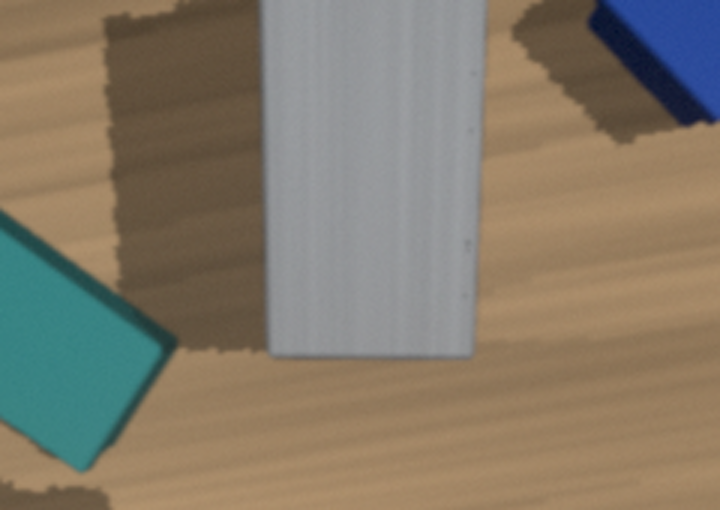

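Emit:
{"name": "play_rows", "arguments": {"commands": "0 -10 -8 0 0.12;0 -20 -16 0 0.24;0 -30 -24 0 0.36;0 -40 -32 0 0.48;0 -50 -40 0 0.6;0 -60 -48 0 0.72;0 -70 -56 0 0.84;0 -80 -64 0 0.96;0 -90 -72 0 1.08;0 -100 -80 0 1.2;0 -110 -88 0 1.32;0 -120 -96 0 1.44;0 -130 -104 0 1.56;0 -140 -112 0 1.68;0 -150 -120 0 1.8;0 -160 -128 0 1.92;0 -170 -136 0 2.04;0 -180 -144 0 2.16;0 -190 -152 0 2.28;0 -200 -160 0 2.4"}}

```text
t: 11.43
eef_pos: [0.446, 0.0996, 0.2991]
orientation: [-178.0, 0.1, -51.1]
force: [0.2, -0.8, 0.1]
gripper_width: 0.0856
```

Emit:
{"name": "play_rows", "arguments": {"commands": "0 0 0 0 0.12;0 0 0 0 0.24;0 0 0 0 0.36;0 0 0 0 0.48;0 0 0 0 0.6;0 0 0 0 0.72;0 0 0 0 0.84;0 0 0 0 0.96;0 0 0 0 1.06;0 0 0 0 1.06"}}

```text
t: 12.27
eef_pos: [0.4468, 0.0999, 0.2991]
orientation: [-178.0, 0.1, 9.4]
force: [-0.4, 0.3, -0.8]
gripper_width: 0.0853
```

Run:
```python
from h import *
s=arm.state(); print(s['t'],s['eef_pos'],s['orientation'],s['joint_positions'])
```

```text
12.2667 [0.44684642 0.09992113 0.29907985] [-1.77964545e+02  1.27365149e-01  9.40524710e+00] [  11.17855872    7.0668051    -7.87044862   75.12703642    2.03842063
 -178.22556955]
```

Emit:
{"name": "play_rows", "arguments": {"commands": "0 0 -5 0 0;0 0 -10 0 0;0 0 -15 0 0;0 0 -20 0 0;0 0 -25 0 0;0 0 -30 0 0"}}

```text
t: 12.77
eef_pos: [0.4475, 0.0773, 0.2994]
orientation: [-178.4, 0.0, 8.6]
force: [0.5, 0.3, -0.4]
gripper_width: 0.0855
```

Run:
```python
from h import *
s=arm.state(); print(s['t'],s['eef_pos'],s['orientation'],s['joint_positions'])
```

```text
12.7667 [0.44753461 0.07731118 0.29935717] [-1.78371185e+02  4.96332416e-02  8.62714509e+00] [   8.65203835    6.68266433   -8.26999842   75.09626263    1.62883635
 -179.97509669]
```

Emit:
{"name": "play_rows", "arguments": {"commands": "0 0 -5 0 0;0 0 -10 0 0;0 0 -15 0 0;0 0 -20 0 0;0 0 -25 0 0;0 0 -30 0 0"}}

```text
t: 13.27
eef_pos: [0.4455, 0.0635, 0.2993]
orientation: [-179.2, 0.1, 7.5]
force: [1.2, 0.8, 0.6]
gripper_width: 0.0857
```

Run:
```python
from h import *
s=arm.state(); print(s['t'],s['eef_pos'],s['orientation'],s['joint_positions'])
```

```text
13.2667 [0.44548555 0.06350974 0.29929562] [-1.79156152e+02  6.28023091e-02  7.50077759e+00] [   7.51275169    6.28038547   -8.73371161   75.04852886    0.84386095
 -179.9880246 ]
```

Emit:
{"name": "play_rows", "arguments": {"commands": "0 0 -5 0 0;0 0 -10 0 0;0 0 -15 0 0;0 0 -20 0 0;0 0 -25 0 0;0 0 -31 0 0"}}

```text
t: 13.77
eef_pos: [0.4437, 0.0491, 0.2993]
orientation: [-180.0, 0.1, 6.3]
force: [-0.8, -1.0, -1.0]
gripper_width: 0.0852
```

Run:
```python
from h import *
s=arm.state(); print(s['t'],s['eef_pos'],s['orientation'],s['joint_positions'])
```

```text
13.7667 [0.44366854 0.04909701 0.29934069] [-1.79975181e+02  6.42272992e-02  6.28744548e+00] [ 6.29692045e+00  5.92036401e+00 -9.13783990e+00  7.50060193e+01
  2.48291523e-02 -1.79990525e+02]
```

Emit:
{"name": "play_rows", "arguments": {"commands": "0 6 -19 0 -0.124;0 12 -38 0 -0.248;0 18 -57 0 -0.372;0 24 -76 0 -0.496;0 30 -95 0 -0.62;0 36 -114 0 -0.744;0 42 -133 0 -0.868;0 48 -152 0 -0.992;0 54 -171 0 -1.116;0 60 -190 0 -1.24;0 66 -209 0 -1.364;0 72 -228 0 -1.488;0 78 -247 0 -1.612;0 84 -266 0 -1.736;0 90 -285 0 -1.86;0 96 -304 0 -1.984;0 102 -323 0 -2.108;0 108 -342 0 -2.232;0 114 -361 0 -2.356;0 116 -374 0 -2.48"}}

```text
t: 15.43
eef_pos: [0.5602, -0.3266, 0.2987]
orientation: [-179.9, 0.0, -136.2]
force: [0.4, 0.6, -0.2]
gripper_width: 0.0851
```

Emit:
{"name": "play_rows", "arguments": {"commands": "0 0 0 -10 -0.124;0 0 0 -20 -0.248;0 0 0 -30 -0.372;0 0 0 -40 -0.496;0 0 0 -50 -0.62;0 0 0 -60 -0.744;0 0 0 -60 -0.775;0 0 0 -60 -0.775"}}

```text
t: 16.1
eef_pos: [0.5591, -0.3246, 0.2382]
orientation: [180.0, -0.0, 179.8]
force: [-0.2, -0.5, 0.2]
gripper_width: 0.0852
```

Run:
```python
from h import *
shot('wrist','w5');s=arm.state(); print(s['t'],s['eef_pos'],s['orientation'],s['joint_positions'])
T=load('top0')
for u,v in((424,213),(419,238),(412,209),(405,236)): print(ray(T,u,v,.15),ray(T,u,v,.05))
```

```text
16.15 [ 0.55944838 -0.3247186   0.2388755 ] [-1.79983203e+02  2.13483276e-02  1.79852747e+02] [-3.01300880e+01  2.71033916e+01  1.18675825e+01  7.47373052e+01
 -3.88081765e-03 -2.99828324e+01]
[ 0.56500956 -0.51462973  0.15      ] [ 0.5727098  -0.55225405  0.05      ]
[ 0.4809485  -0.49315291  0.15      ] [ 0.48247536 -0.52919999  0.05      ]
[ 0.57959729 -0.47464807  0.15      ] [ 0.58836885 -0.50933616  0.05      ]
[ 0.48884048 -0.44626532  0.15      ] [ 0.49094693 -0.47886901  0.05      ]
```

View pics/w5.png

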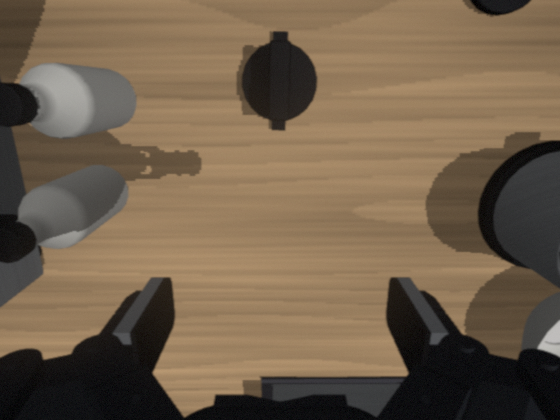

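Run:
```python
from h import *
crop('w5',220,15,340,145,5,'c10')
d=load('w5')
a=ray(d,280,31.5,.006);b=ray(d,278.5,130.5,.006)
print(a,b,(a+b)/2,np.linalg.norm(a-b),np.degrees(np.arctan2(*(a-b)[1::-1])))
```

```text
[ 0.43002369 -0.32520385  0.006     ] [ 0.52003292 -0.32698738  0.006     ] [ 0.4750283  -0.32609562  0.006     ] 0.09002689627918699 178.8648355914573
```

View pics/c10.png

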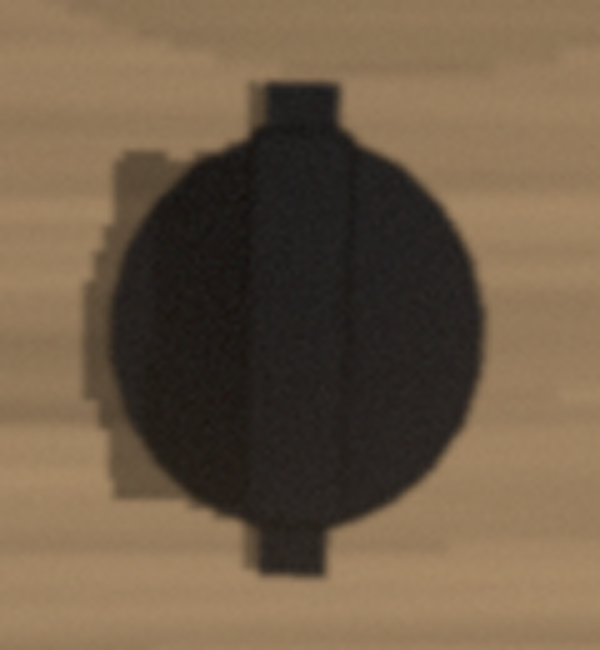

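Emit:
{"name": "play_rows", "arguments": {"commands": "0 -40 -1 0 -0.017;0 -80 -1 0 -0.017;0 -84 -1 -30 -0.017;0 -84 -1 -70 -0.017;0 -84 -1 -110 -0.017;0 -84 -1 -150 -0.017;0 -84 -1 -180 -0.017;0 -84 -1 -200 -0.017;0 -84 -1 -210 -0.017;0 -84 -1 -215 -0.017;0 -84 -1 -215 -0.017;0 -84 -1 -215 -0.017"}}

```text
t: 17.15
eef_pos: [0.4768, -0.3265, 0.0256]
orientation: [-179.9, 0.2, 178.9]
force: [-0.2, -0.3, -0.8]
gripper_width: 0.0856
```

Run:
```python
from h import *
shot('wrist','w6');s=arm.state(); print(s['t'],s['eef_pos'],s['orientation'],s['force'])
```

```text
17.2 [ 0.47708533 -0.32662305  0.0259915 ] [-179.8586552     0.2226087   178.84895581] [-0.55918055 -0.40676588  0.6758371 ]
```

View pics/w6.png

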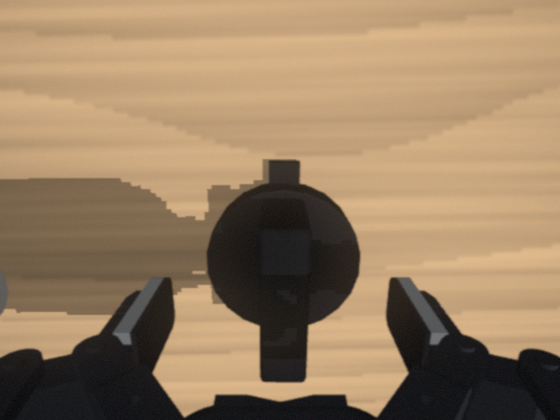

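Emit:
{"name": "play_rows", "arguments": {"commands": "0 -1 1 -1 0;0 -1 1 -1 0;255 -1 1 -1 0;255 -1 1 -1 0;255 -1 1 -1 0;255 -1 1 -1 0;255 -1 1 -1 0;255 -1 1 -1 0;255 -1 1 -1 0;255 -1 1 -1 0;255 -1 1 -1 0;255 -1 1 -1 0;255 -1 1 -1 0", "force": 70}}

```text
t: 18.28
eef_pos: [0.4748, -0.3249, 0.0235]
orientation: [-179.9, 0.1, 178.8]
force: [-0.1, -0.7, 2.1]
gripper_width: 0.0167
```

Emit:
{"name": "play_rows", "arguments": {"commands": "255 0 0 10 0;255 0 0 35 0;255 0 0 70 0;255 0 0 110 0;255 0 0 150 0;255 10 20 185 0;255 30 45 210 0;255 50 70 230 0.02;255 70 95 250 0.04;255 95 120 265 0.06;255 120 145 277 0.08;255 145 170 277 0.1;255 165 195 277 0.12;255 190 220 277 0.127;255 215 245 277 0.127;255 235 270 277 0.127;255 245 291 277 0.127;255 245 291 277 0.127;255 245 291 277 0.127;255 245 291 277 0.127"}}

```text
t: 19.95
eef_pos: [0.719, -0.0339, 0.3]
orientation: [-179.9, -0.0, -173.9]
force: [0.2, 0.0, -1.8]
gripper_width: 0.0168
```

Run:
```python
from h import *
shot('wrist','w7');s=arm.state(); print(s['t'],s['eef_pos'],s['orientation'],s['force'],s['gripper_width'],s['joint_positions'])
```

```text
20.0 [ 0.71888841 -0.03446267  0.30038031] [-1.79944962e+02  4.75675608e-03 -1.73930925e+02] [-0.32063532  0.88521335 -1.35222918] 0.017084731446641577 [-2.72070094e+00  3.61382520e+01  3.68533508e+01  9.07019876e+01
 -5.36648565e-02 -8.78977951e+00]
```

View pics/w7.png

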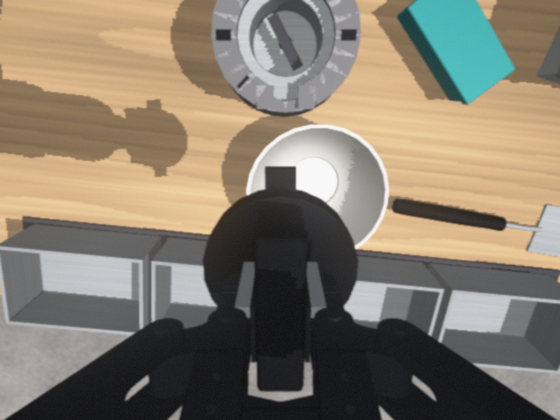

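Run:
```python
from h import *
d=load('w7');im=cv2.imread('pics/w7.png')
C=np.array([.6003,-.0437]);n=np.radians(6.1)
def pt(r,a,z=.126): return np.r_[C+r*np.array([np.cos(n+a),np.sin(n+a)]),z]
for r in(.0375,.06):
    P=proj(d,[pt(r,a) for a in np.linspace(0,6.28,60)]); cv2.polylines(im,[np.round(P*8).astype(int)],True,(0,0,255),1,cv2.LINE_AA,3)
for a,c in((0,(0,255,0)),(np.pi,(0,255,0)),(np.pi/2,(255,0,0)),(-np.pi/2,(255,0,0))):
    P=proj(d,[pt(.03,a),pt(.047,a)]); cv2.polylines(im,[np.round(P*8).astype(int)],False,c,1,cv2.LINE_AA,3)
cv2.imwrite('pics/o2.png',im);crop('o2',200,0,370,125,4.5,'c11');crop('w7',200,0,370,125,4.5,'c12');crop('w7',180,150,380,400,3,'c13')
```

```text
(no output)
```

View pics/c11.png

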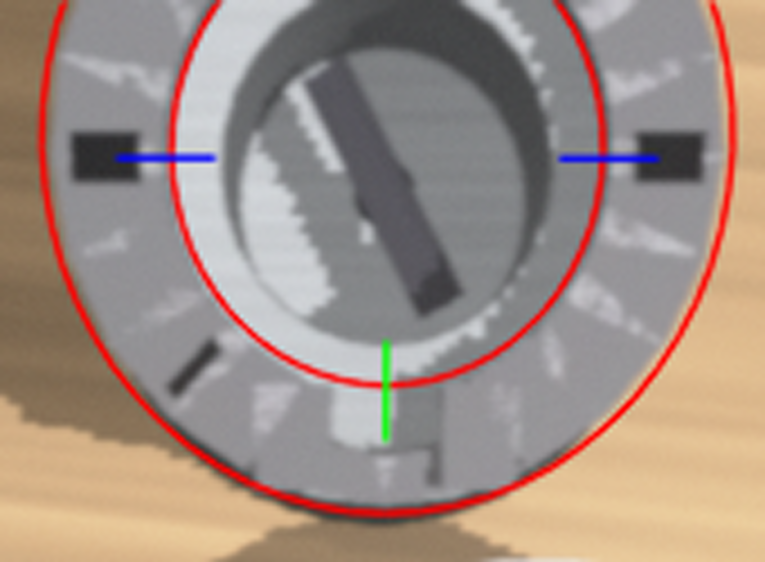

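View pics/c12.png

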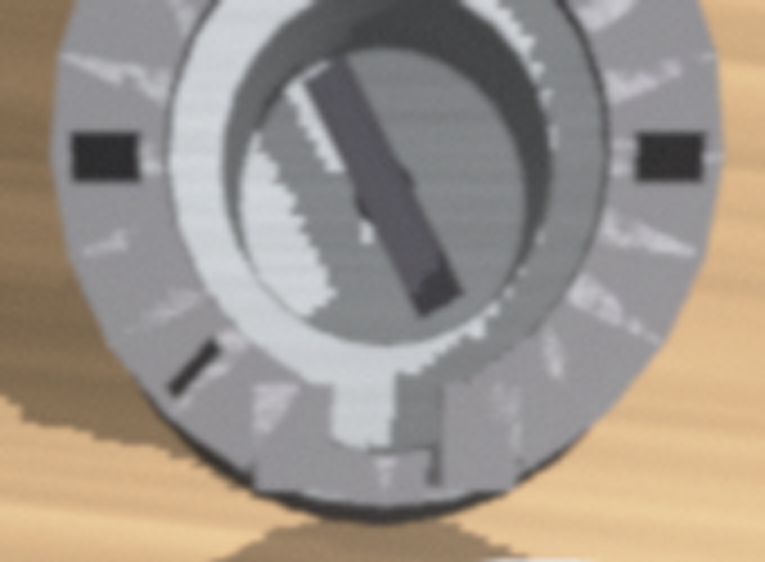

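View pics/c13.png

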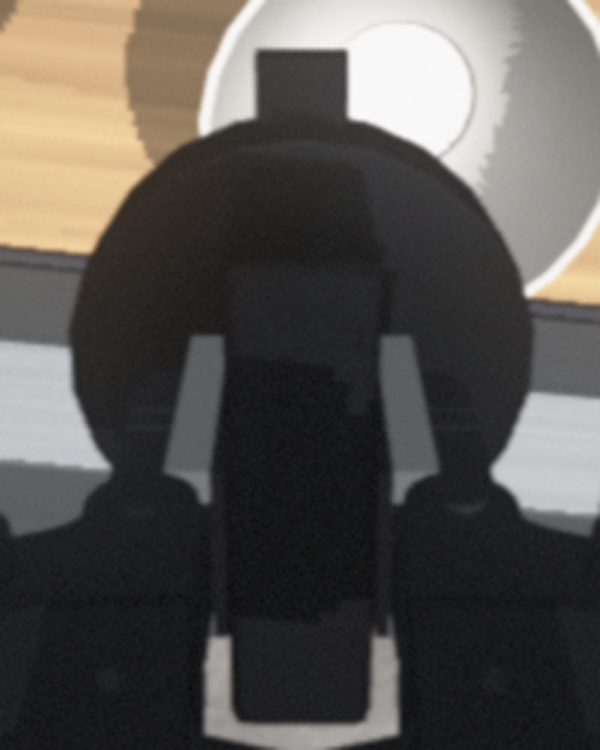

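Run:
```python
from h import *
d=load('w7'); tcp=np.array([.7189,-.0343,.3002]); t=np.radians(186.08)
ex=np.array([np.cos(t),np.sin(t)]);ey=np.array([np.sin(t),-np.cos(t)])
for u,v,h in((280.3,166.5,-.0235),(180+73/3,150+340/3,-.0155),(180+531/3,150+340/3,-.0155)):
    p=ray(d,u,v,tcp[2]+h)[:2]-tcp[:2]; print(p@ex,p@ey)
print('target shift',C if 0 else (np.array([.6004,-.0437])-tcp[:2])*1e3)
```

```text
0.04490591001559964 -0.0006941198484736009
2.5633068929161183e-06 -0.036565546404438945
0.00015536271974774004 0.035669364770114786
target shift [-118.5   -9.4]
```

Emit:
{"name": "play_rows", "arguments": {"commands": "255 -30 -2 0 0;255 -70 -5 0 0;255 -105 -8 0 0;255 -118 -9 0 0;255 -118 -9 -35 0;255 -118 -9 -75 0;255 -118 -9 -110 0;255 -118 -9 -130 0;255 -118 -9 -140 0;255 -118 -9 -145 0;255 -118 -9 -145 0;255 -118 -9 -145 0"}}

```text
t: 21.0
eef_pos: [0.6027, -0.0432, 0.157]
orientation: [-179.9, 0.2, -173.9]
force: [-0.1, 0.1, -2.4]
gripper_width: 0.0171
```

Run:
```python
from h import *
shot('scene','s8');shot('wrist','w8');s=arm.state(); print(s['t'],s['eef_pos'],s['orientation'],s['force'],s['ft_torque'])
crop('s8',215,140,325,250,5,'c14')
```

```text
21.1 [ 0.60319019 -0.04296852  0.15739372] [-179.92290251    0.28539757 -173.90232046] [ 0.11354724  0.07760467 -1.21942727] [ 0.03655202 -0.04071184  0.00674863]
```

View pics/c14.png

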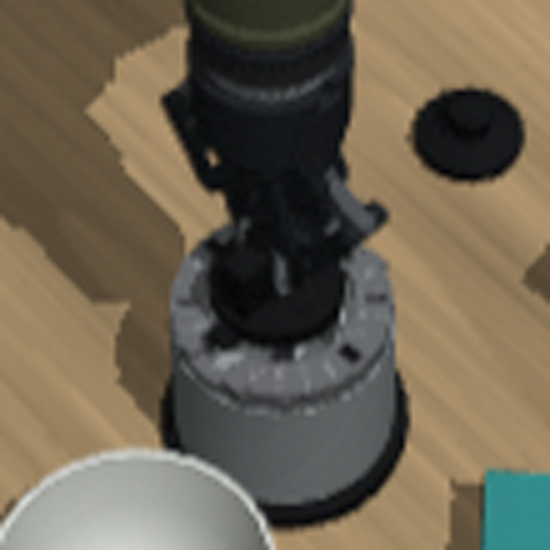

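View pics/w8.png

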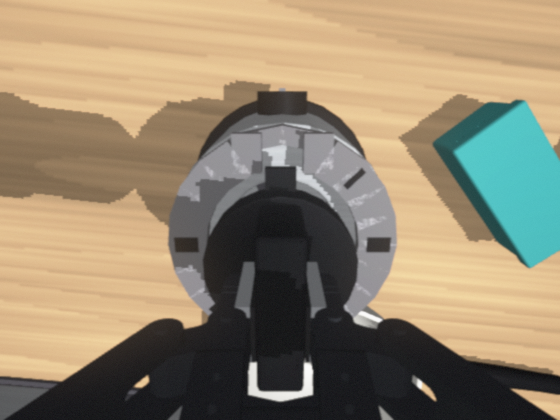

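Emit:
{"name": "play_rows", "arguments": {"commands": "255 -2 0 0 0;255 -2.5 0 -3 0;255 -2.5 0 -6 0;255 -2.5 0 -9 0;255 -2.5 0 -12 0;255 -2.5 0 -12 0;255 -2.5 0 -12 0"}}

```text
t: 21.68
eef_pos: [0.5989, -0.0426, 0.1428]
orientation: [-180.0, 0.0, -173.9]
force: [0.2, 0.1, -1.6]
gripper_width: 0.0171
```

Run:
```python
from h import *
shot('wrist','w9');s=arm.state(); print(s['t'],s['eef_pos'],s['orientation'],s['force'],s['ft_torque'])
```

```text
21.7333 [ 0.59907444 -0.04266398  0.14309405] [-1.79965029e+02  4.36096750e-02 -1.73884508e+02] [-0.67091565  0.23374476 -2.13606741] [-0.00661493  0.02995133  0.0301681 ]
```

View pics/w9.png

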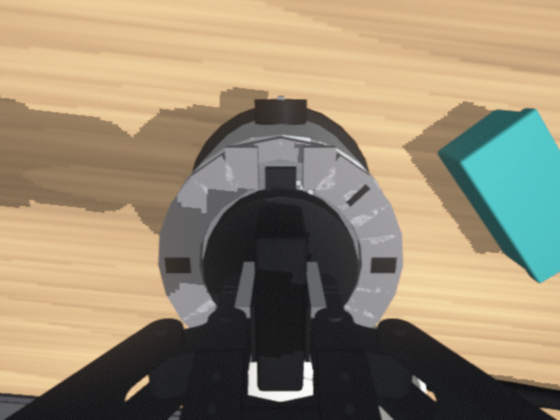

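Emit:
{"name": "play_rows", "arguments": {"commands": "255 0.5 -0.5 -3 0;255 1 -0.5 -6 0;255 1 -0.5 -8 0;255 1 -0.5 -9 0;255 1 -0.5 -10 0;255 1 -0.5 -10 0;255 1 -0.5 -10 0"}}

```text
t: 22.32
eef_pos: [0.6002, -0.0432, 0.1333]
orientation: [-180.0, 0.1, -173.9]
force: [-1.1, 0.7, -0.9]
gripper_width: 0.0171
```

Run:
```python
from h import *
shot('wrist','w10');s=arm.state(); print(s['t'],s['eef_pos'],s['orientation'],s['force'],s['ft_torque'])
```

```text
22.3667 [ 0.60024873 -0.04319218  0.13337256] [-1.79960308e+02  7.72307243e-02 -1.73888079e+02] [-0.04766126  0.8829658  -2.06004563] [ 0.02280322 -0.02096649  0.03077241]
```

View pics/w10.png

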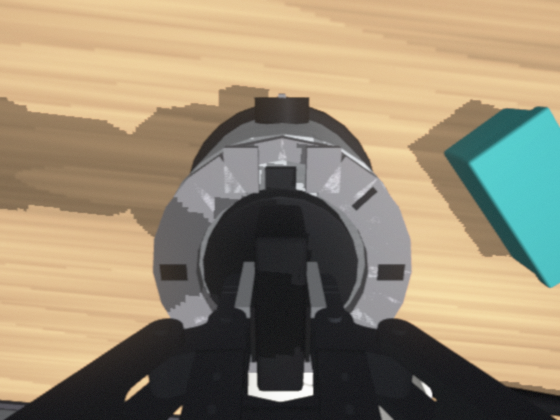

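Emit:
{"name": "play_rows", "arguments": {"commands": "255 0 0 -1 0;255 0 0 -2 0;255 0 0 -2 0;255 0 0 -2 0"}}

```text
t: 22.7
eef_pos: [0.6004, -0.0432, 0.133]
orientation: [-179.9, 0.2, -173.9]
force: [-2.4, 0.5, 8.2]
gripper_width: 0.0169
```

Emit:
{"name": "play_rows", "arguments": {"commands": "255 0 0 1 -0.04;255 0 0 1 -0.08;255 0 0 1 -0.12;255 0 0 1 -0.16;255 0 0 1 -0.2;255 0 0 1 -0.24;255 0 0 1 -0.28;255 0 0 1 -0.32;255 0 0 1 -0.36;255 0 0 1 -0.4;255 0 0 1 -0.4"}}

```text
t: 23.62
eef_pos: [0.6008, -0.0427, 0.1331]
orientation: [180.0, 0.1, 163.2]
force: [0.3, 1.6, 2.8]
gripper_width: 0.0172
```

Run:
```python
from h import *
shot('wrist','w11');shot('scene','s11');s=arm.state(); print(s['t'],s['eef_pos'],s['orientation'],s['force'],s['ft_torque'])
crop('s11',215,140,325,250,5,'c15')
```

```text
23.7167 [ 0.60074158 -0.04276923  0.1330661 ] [1.79967387e+02 1.38234634e-01 1.63256434e+02] [-0.57909924  2.25194335  3.36603824] [ 0.4196372   0.1766319  -0.03946787]
```

View pics/w11.png

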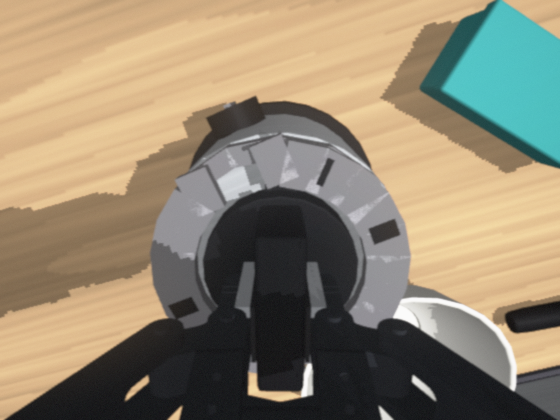

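View pics/c15.png

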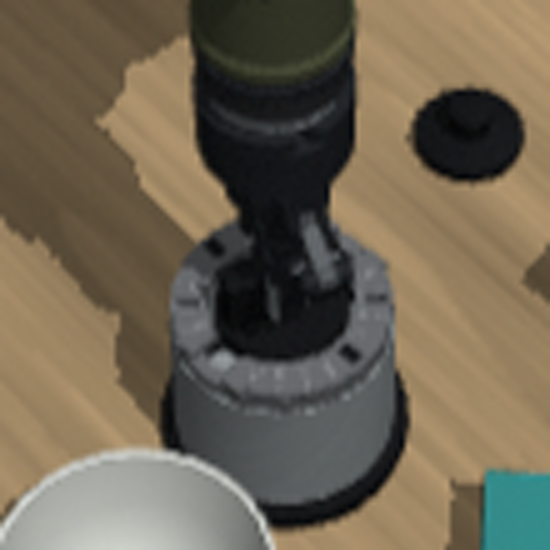

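Emit:
{"name": "play_rows", "arguments": {"commands": "255 0 0 0 -0.04;255 0 0 0 -0.08;255 0 0 0 -0.12;255 0 0 0 -0.16;255 0 0 0 -0.2;255 0 0 0 -0.24;255 0 0 0 -0.28;255 0 0 0 -0.32;255 0 0 0 -0.36;255 0 0 0 -0.385;255 0 0 0 -0.385;255 0 0 0 -0.385"}}

```text
t: 24.72
eef_pos: [0.6006, -0.0431, 0.1331]
orientation: [180.0, 0.1, 141.2]
force: [-0.9, 1.0, 5.4]
gripper_width: 0.0171
```

Run:
```python
from h import *
shot('wrist','w12');shot('scene','s12');shot('top','t12');s=arm.state(); print(s['t'],s['eef_pos'],s['orientation'],s['force'],s['ft_torque'],s['gripper_width'])
crop('w12',140,80,420,400,2.4,'c16')
```

```text
24.8667 [ 0.60059259 -0.04317058  0.13303982] [1.79992894e+02 1.21418250e-01 1.41198917e+02] [-0.51583938  0.29260398  5.70768889] [0.17018311 0.24761554 0.0571619 ] 0.017286989177836564
```

View pics/c16.png

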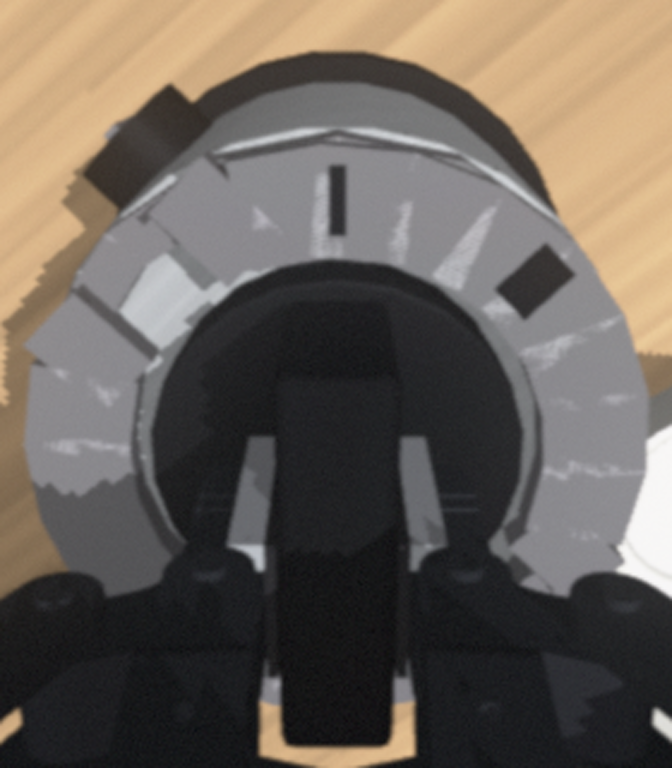

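View pics/s12.png

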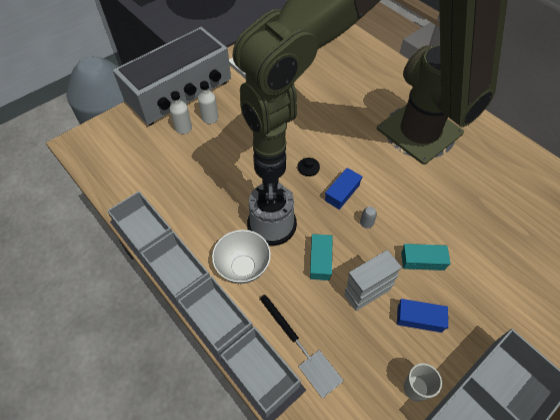

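The c16 crop shows the thin half-way mark at (338,200) in line with the bar at (338,340). The notch is empty and the disc is flush. In the scene picture the three-tin stack is square at (374,278) and the bystanders haven't moved. I'll hold briefly to check it stays steady, then hand in.

Emit:
{"name": "play_rows", "arguments": {"commands": "255 0 0 0 0;255 0 0 0 0;255 0 0 0 0;255 0 0 0 0;255 0 0 0 0;255 0 0 0 0;255 0 0 0 0;255 0 0 0 0"}}

```text
t: 25.53
eef_pos: [0.6006, -0.0432, 0.133]
orientation: [180.0, 0.1, 141.2]
force: [-1.6, 0.4, 6.1]
gripper_width: 0.0168
```

Run:
```python
from h import *
s=arm.state(); print(s['t'],s['eef_pos'],s['orientation'],s['force'],s['gripper_width'])
a=cv2.imread('pics/scene0.png').astype(int)
crop('s12',330,240,460,330,5,'c17')
print(arm.close_job())
```

```text
25.5333 [ 0.60056322 -0.04316759  0.1330481 ] [1.79992911e+02 1.18639089e-01 1.41194643e+02] [-1.60131543  0.39839585  6.13390738] 0.01683959995746958
the job is handed in; nothing more can be done
None
```

View pics/c17.png

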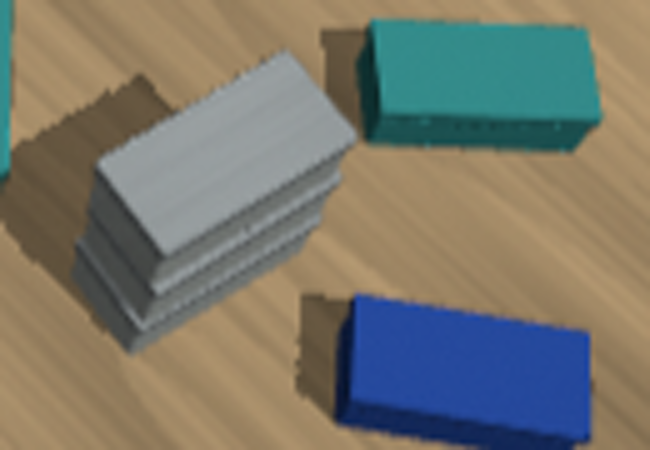

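The job is done and handed in at 25.5 s. The parked tin sits on top of the two-tin stack, released. The lid is seated in the grinder with its lugs through the notches, turned clockwise about 45° and still gripped there without a click.

- **Lid angle:** the tool turned from yaw 186.1° to 141.2°, which is 44.9°. In the wrist picture the grip bar lines up with the thin half-way mark. I could not read the collar joint directly.
- **Hold:** over the last 0.7 s the pose did not drift, with about 6 N of contact force on the tool.
- **Stack and bystanders:** the last pictures show the three tins square on each other and the other things apparently where they were. I judged this by eye.

One thing went wrong on the way. While carrying the tin, the last joint hit its limit, the move stopped short, and the tool was left tilted 2°. I placed the tin with that tilt, and it lay flat once released. I removed the tilt before picking up the lid.

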